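Load the night-feed caddy

ROBOT

A 7-joint arm with a two-finger parallel gripper is mounted at the origin on the work surface. World frame = base frame: x ahead of the robot, y to its left, z up, the work surface at z = 0. Lengths are in m, angles in degrees, forces in N, time in s.
With the tool pointing down it reaches from about 0.425 to 0.875 m from the base axis. Payload 4.7 kg.
Tool frame: the origin (TCP) lies on the front face of the gripper's body, between the roots of the fingers; the fingertips stand 70 mm ahead of it and the grasp point (between the pads) lies 51 mm ahead of it; z points along the fingers, y is the direction in which the jaws open and shut (so a half turn about z gives the same grasp; the last joint's range is limited). The gripper opens to 87 mm and grips with 3 to 60 N. Pads are 19 mm wide; open, the fingers measure 117 mm over their backs; the gripper's body (75 mm by 190 mm) begins 51 mm behind the grasp point.
Start: joints at [-68.749, 18.392, -4.016, 83.108, 1.295, 78.541, -3.26], TCP at [0.227, 0.609, 0.292] pointing down, gripper open.
Joint ranges: [-163.93, 163.93], [-17.29, 119.83], [-79.2, 71.16], [3.27, 140.29], [-89.18, 269.18], [5.43, 117.66], [-154.24, 154.24]. Speed limits (degrees/s): [147.25, 147.25, 180, 180, 180, 180, 180].

INTERFACE

Orientations are given as [roll, pitch, yaw] about the fixed x, y, z axes, in that order (R = Rz(yaw) Ry(pitch) Rx(roll)).
In Python, from cell import env gives the robot as it stands.
- The arm moves only by the tool drive_tool, never from a script. Its argument "commands" is a list of rows, each a list of 7 numbers: the shift along the tool's x, y, z in cm, then the turn, a rotation vector about the tool's x, y, z in degrees, then the opening, from 0 (shut) to 1 (fully open). In form: [[tx, ty, tz, rx, ry, rz, hand], ...]. A call has 1 to 20 rows; each row shifts and turns the commanded pose from where the row before left it, along the tool's axes as they then stand; what a row does not reach is not made up. A row lasts 1/12 s, in which the tool goes at most 41.7 mm and 7.16 degrees, less where a joint would pass 70% of its speed; a pose out of reach is approached as far as the arm can. A call is refused whole if a number of a shift passes 4.17 or a number of a turn 7.16, either way. A call with a gripper value outside its range is refused whole. The fingers move at their own pace and stop on an object; "force" is the grip in N (left out, the last holds). Time passes only in rows, so rows that do not move let the fingers close. It gives the time, the measured TCP pose, the force and the opening at its end, in the units of the state.
- env.get_obs(): the state, without advancing time (a new reading comes with each control period).
- env.read_camera(name): name is "side" or "top" or "wrist"; returns a dict with "img" (400x640x3 uint8, blue, green, red), "mtx" (3x3 intrinsics, pixels), "pose" (4x4, takes a point from camera to world coordinates). Camera axes: x right, y down, z forward; pixel columns grow to the right and rows downward; lengths in m; the calibration is good to about 2 mm. A picture is of the moment at which its call begins. There is no depth.
- env.sign_off(): hands the job in, once; it reports no verdict.
The state is a dict: "time_s": time; "qpos": joint angles; "joint_velocities": joint speeds; "effort": joint torques, N m; "tool_pos": TCP position; "tool_rot": TCP orientation; "force": force on the tool from outside, world axes, zero at the start; "wrist_torque": the same for the moment, N m; "grip_width": finger opening in m.
Only numpy, scipy, OpenCV 4.12 (cv2) and the standard library are available. Lean on these libraries where they do the work, as an engineer would, in place of code of your own. Each camera call takes 0.05 s, during which the arm holds its last target.

TASK

Load the square white night-feed caddy: lay the flat metal balm tin in its shallow square dish, set the cup without a handle fully on the cork coaster, stand the monitor parent unit upright in the rectangular cradle, and stand the steel bottle with the narrow twist cap in the round well. The mug with the handle and the straight-sided steel flask do not belong: leave them standing where they are. Leave everything upright, at rest and let go.

Things in the scene. Friction and masses are not known exactly. Their poses are not given: they have to be found in the camera images.
- bottle: Stainless steel bottle with narrow neck and twist cap, loose, standing on the dresser top (z = 0). 151 mm high; round body 58 mm across up to 98 mm, then a shoulder narrowing to a 32 mm neck at 116 mm; cap 36 mm across from 124 mm to the top, firmly closed, fit to be gripped. About 0.22 kg. Origin: centre of the underside, z up along the bottle.
- cup: White ceramic cup WITHOUT handle, loose, standing mouth up on the dresser top. 70 mm high, outside 58 mm across from 15 mm height to the rim, foot 48 mm across, wall 4 mm. About 0.17 kg. Origin: centre of the underside, z up.
- parent_unit: Baby monitor parent unit: upright white box with dark screen, loose, standing on the dresser top. 34 mm thick (own x; the screen looks to -x), 62 mm wide (own y), 105 mm high; a 10 mm thick black antenna stub stands 20 mm above its top, 22 mm towards own +y from the middle. About 0.16 kg. Origin: centre of the underside, z up.
- tin: Small flat round metal balm tin with lid, loose, on the dresser top. 52 mm across the lid (top 11 mm), 50 mm below it, 40 mm high. About 0.09 kg. Origin: centre of the underside, z up.
- flask: Look-alike, to be left: straight-sided steel flask, 58 mm across all the way to its flat top, no neck or cap, 110 mm high, loose, standing on the dresser top. Origin: centre of the underside.
- mug: Look-alike, to be left: white ceramic mug of the cup's size (58 mm across, 70 mm high) but WITH a handle, which reaches 55 mm from the axis towards own +y; loose, standing on the dresser top. Origin: centre of the underside.
- round_well: Target for the bottle: round white plastic well fixed in the caddy, inside 78 mm across, outside 86 mm, 30 mm high, floor 4 mm thick. Origin: centre of its underside. The four targets sit 2 by 2, 120 mm apart, in varying order on the 4 mm floor of one fixed square white caddy (250 mm wide, walls 22 mm high), so their origins are at z = 0.004. Low things are easiest placed first, tall ones last.
- cradle: Target for the parent unit: rectangular white plastic cradle fixed in the caddy, open on top, inside 56 mm (own x) by 84 mm (own y), walls 4 mm thick and 28 mm high, floor 4 mm thick. The unit stands in it with its wide side along own y, screen either way. Origin: centre of its underside.
- coaster: Target for the cup: round cork coaster fixed in the caddy, 84 mm across, 6 mm thick. Origin: centre of its underside.
- dish: Target for the tin: shallow square white plastic dish fixed in the caddy, inside 78 mm square, walls 4 mm thick and 12 mm high, floor 4 mm thick. Sides along own x and y. Origin: centre of its underside.

How it is judged:
By the outcome, as a careful person would: the job done as asked, in the order asked, and still so for the second after the job is handed in, with the robot touching nothing.
It also fails if it takes over 115 s, if anything falls off the work surface, if the arm or the gripper's body presses on something with over 40 N, if the wrist force passes 120 N, or if a joint passes its speed limit or range.

## Working session

There is one attempt and no reset: what is moved stays moved. The work goes in short steps, Python scripts to look and compute and a tool call to move; the robot and the scene stay as the last step left them, time stands still between calls to the robot, and variables do not carry over. Pictures are saved under pics/ and viewed, and the job is handed in when it is done.

Besides the shell and the picture viewer there is one more tool, called after "Call:" by a JSON object that holds its "method" and its "body". drive_tool: Moves the arm, as the interface text tells. Its arguments: {"type":"object","properties":{"commands":{"type":"array"},"force":{"type":"number"}},"required":["commands"]}

```bash
ls; mkdir -p pics; python3 - <<'E'
from cell import env
import cv2
o=env.get_obs(); print(o)
for n in ("side","top","wrist"):
    r=env.read_camera(n); cv2.imwrite(f"pics/a_{n}.png",r["img"]); print(n,r["mtx"].round(1).tolist(),r["pose"].round(4).tolist())
E
```

```text
pics
{'time_s': 0.0, 'qpos': array([-68.74742338,  18.4399645 ,  -4.01683955,  83.17531344,
         1.29582893,  78.5410142 ,  -3.2601549 ]), 'joint_velocities': array([-0.10608839, -0.09104938, -0.036746  ,  0.07412826,  0.0564942 ,
       -0.11109869,  0.01577457]), 'effort': array([-1.23783651e-03, -4.91283023e+01, -4.04572953e-01, -3.12526953e+01,
       -6.38540718e-02,  4.39358479e-02,  1.76492090e-04]), 'tool_pos': array([0.22693127, 0.60864605, 0.29114771]), 'tool_rot': array([-1.79889005e+02,  6.18229846e-03,  1.59558440e+02]), 'force': array([ 0.45475289,  0.20761612, -0.23097858]), 'wrist_torque': array([ 0.02694363, -0.03467849, -0.05590181]), 'grip_width': 0.08704742993157161}
side [[455.2, 0.0, 308.8], [0.0, 455.2, 200.9], [0.0, 0.0, 1.0]] [[0.8143, -0.4072, 0.4138, 0.0256], [-0.5805, -0.5773, 0.5743, -0.6269], [0.0051, -0.7078, -0.7064, 0.8264], [0.0, 0.0, 0.0, 1.0]]
top [[412.1, 0.0, 319.0], [0.0, 412.1, 201.6], [0.0, 0.0, 1.0]] [[-0.0247, -0.9973, 0.0691, 0.4126], [-0.9996, 0.0239, -0.0126, 0.0035], [0.0109, -0.0694, -0.9975, 1.2103], [0.0, 0.0, 0.0, 1.0]]
wrist [[358.1, 0.0, 322.1], [0.0, 358.1, 200.5], [0.0, 0.0, 1.0]] [[0.3499, 0.9008, 0.257, 0.1571], [0.9368, -0.3359, -0.0979, 0.6349], [-0.0018, 0.275, -0.9614, 0.3843], [0.0, 0.0, 0.0, 1.0]]
```

View pics/a_top.png

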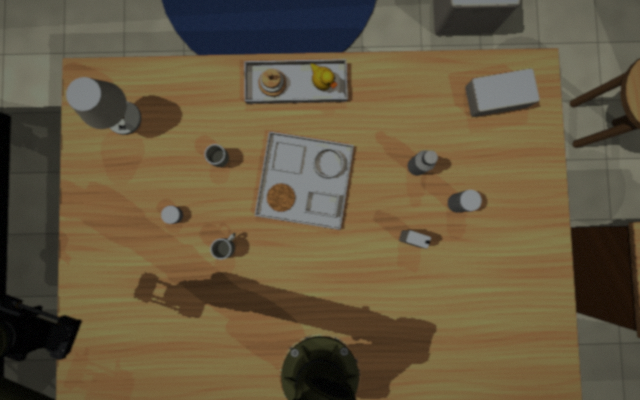

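View pics/a_side.png

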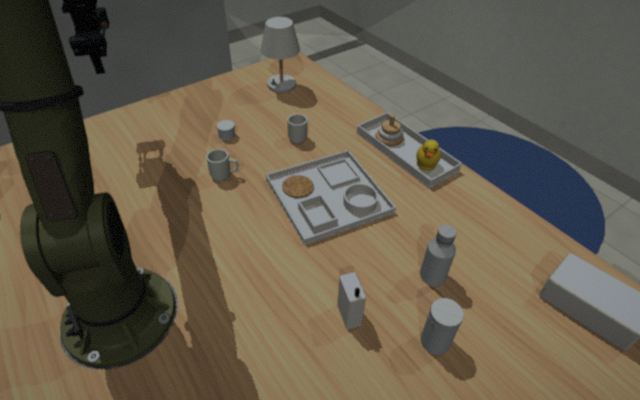

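View pics/a_wrist.png

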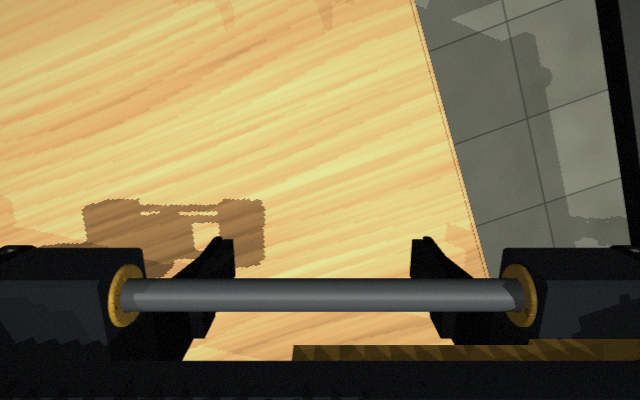

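```bash
python3 - <<'E'
import cv2
a=cv2.imread("pics/a_top.png")
c=cv2.resize(a[120:270,140:360],None,fx=3.6,fy=3.6,interpolation=cv2.INTER_CUBIC);cv2.imwrite("pics/b1.png",cv2.convertScaleAbs(c,alpha=1.5))
c=cv2.resize(a[140:260,390:500],None,fx=5,fy=5,interpolation=cv2.INTER_CUBIC);cv2.imwrite("pics/b2.png",cv2.convertScaleAbs(c,alpha=1.5))
a=cv2.imread("pics/a_side.png")
c=cv2.resize(a[100:360,200:470],None,fx=2.3,fy=2.3,interpolation=cv2.INTER_CUBIC);cv2.imwrite("pics/b3.png",cv2.convertScaleAbs(c,alpha=1.5))
E
```

```text
(no output)
```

View pics/b1.png

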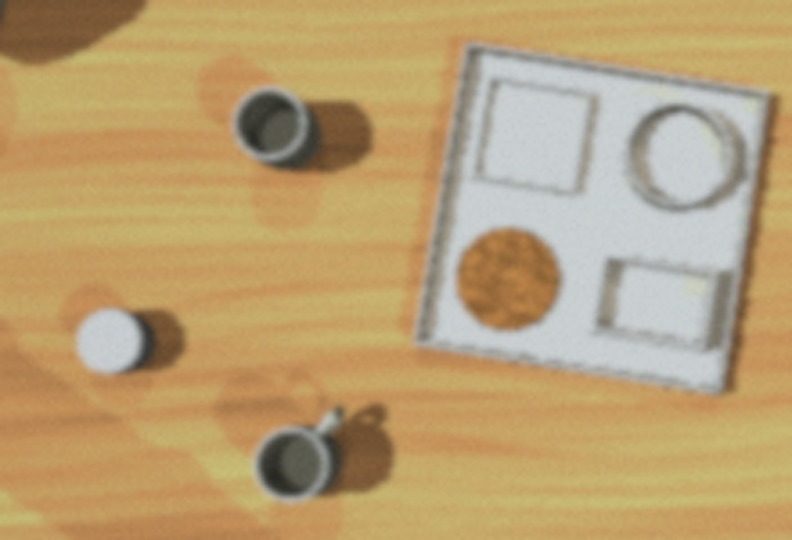

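View pics/b2.png

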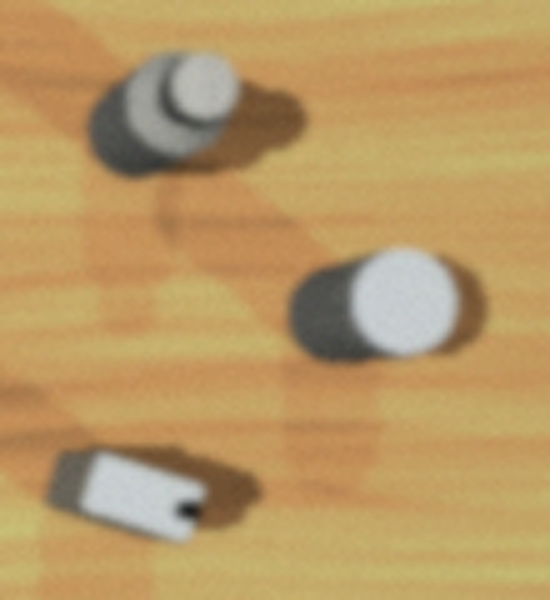

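View pics/b3.png

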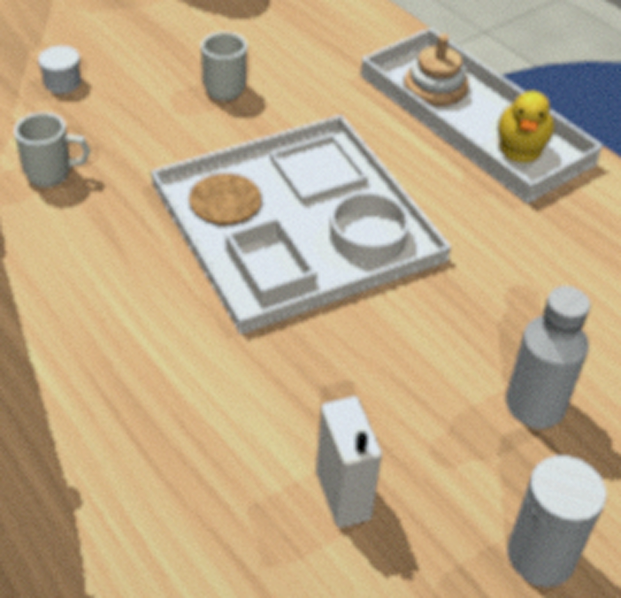

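```bash
cat > h.py <<'E'
import cv2,numpy as np
from cell import env
def ray(cam,uv,z):
    K,T=cam["mtx"],cam["pose"]
    d=T[:3,:3]@np.linalg.solve(K,np.array([uv[0],uv[1],1.]))
    o=T[:3,3]; return o+d*(z-o[2])/d[2]
def proj(cam,p):
    T=cam["pose"]; q=cam["mtx"]@(T[:3,:3].T@(np.array(p)-T[:3,3])); return q[:2]/q[2]
E
python3 - <<'E'
from h import *
cam=env.read_camera("top"); a=cam["img"]
hsv=cv2.cvtColor(a,cv2.COLOR_BGR2HSV)
def blobs(m,box,mn=20):
    x0,y0,x1,y1=box; mm=np.zeros_like(m); mm[y0:y1,x0:x1]=m[y0:y1,x0:x1]
    cs,_=cv2.findContours(mm,cv2.RETR_EXTERNAL,cv2.CHAIN_APPROX_NONE)
    return [c for c in cs if cv2.contourArea(c)>mn]
br=((hsv[...,1]<60)&(hsv[...,2]>100)).astype(np.uint8)
print("V levels tin,cup rim,flask,unit", [hsv[y,x].tolist() for x,y in((171,215),(467,200),(417,239),(431,157))])
for n,box,z in(("tin",(155,200,190,230),.04),("cup",(200,140,235,172),.07),("mug",(208,232,240,262),.07),("flask",(445,185,490,215),.11),("cap",(405,145,445,180),.151),("unit",(395,225,440,252),.105)):
    for c in blobs(br,box):
        (u,v),r=cv2.minEnclosingCircle(c); p=ray(cam,(u,v),z); e=ray(cam,(u+r,v),z)
        M=cv2.moments(c); cen=(M['m10']/M['m00'],M['m01']/M['m00'])
        rr=cv2.minAreaRect(c)
        print(n,"uv",round(u,1),round(v,1),"r_mm",round(1e3*np.linalg.norm(e-p),1),p[:2].round(4),"cen",ray(cam,cen,z)[:2].round(4),[round(float(x),1) for x in rr[0]+rr[1]],round(rr[2],1))
# coaster
k=((hsv[...,1]>150)).astype(np.uint8)
for c in blobs(k,(266,183,297,213),100):
    M=cv2.moments(c); cen=(M['m10']/M['m00'],M['m01']/M['m00']); print("coaster",cen,ray(cam,cen,.01)[:2],"r",np.sqrt(M['m00']/np.pi)*1.2/412)
w=(hsv[...,1]<90).astype(np.uint8)
for c in blobs(w,(250,125,362,235),2000):
    rr=cv2.minAreaRect(c); b=cv2.boxPoints(rr); P=np.array([ray(cam,q,.022)[:2] for q in b])
    print("caddy",rr,P.round(4).tolist(),P.mean(0),[np.linalg.norm(P[i]-P[i-1]).round(4) for i in range(4)])
E
```

```text
V levels tin,cup rim,flask,unit [[95, 11, 137], [102, 9, 136], [96, 9, 137], [36, 10, 122]]
tin uv 169.7 214.1 r_mm 25.9 [0.4683 0.4121] cen [0.4677 0.4125] [169.5, 214.5, 17.0, 17.0] 90.0
flask uv 470.5 199.7 r_mm 29.3 [ 0.4842 -0.4177] cen [ 0.4838 -0.418 ] [470.5, 200.0, 20.0, 21.0] 90.0
cap uv 420.0 161.5 r_mm 17.7 [ 0.5842 -0.2751] cen [ 0.583  -0.2729] [419.3, 161.7, 13.6, 5.9] 70.0
cap uv 430.8 156.2 r_mm 16.8 [ 0.5975 -0.3039] cen [ 0.5967 -0.3032] [431.0, 156.5, 11.0, 12.0] 90.0
unit uv 418.0 239.3 r_mm 32.4 [ 0.3817 -0.2731] cen [ 0.3827 -0.2715] [418.1, 239.4, 23.1, 12.6] 18.4
coaster (280.6499429874572, 197.33903458760926) [0.51087288 0.10003923] r 0.03441073051824193
caddy ((303.9718017578125, 179.98519897460938), (88.32042694091797, 86.99109649658203), 9.272602081298828) [[0.4585, 0.1785], [0.7083, 0.1341], [0.6606, -0.1195], [0.4114, -0.0714]] [0.55969134 0.03043383] [np.float64(0.2543), np.float64(0.2538), np.float64(0.2581), np.float64(0.2537)]
```

```bash
python3 - <<'E'
from h import *
top=env.read_camera("top"); side=env.read_camera("side")
a=top["img"]; hsv=cv2.cvtColor(a,cv2.COLOR_BGR2HSV)
for n,(x0,y0,x1,y1) in(("cup",(200,140,235,172)),("mug",(208,232,240,262))):
    m=((hsv[y0:y1,x0:x1,1]<70)&(hsv[y0:y1,x0:x1,2]>95)).astype(np.uint8)
    ys,xs=np.nonzero(m); p=np.c_[xs+x0,ys+y0].astype(np.float32)
    e=cv2.fitEllipse(p); print(n,len(p),e,ray(top,e[0],.07)[:2], cv2.minEnclosingCircle(p), ray(top,cv2.minEnclosingCircle(p)[0],.07)[:2])
    print(hsv[y0:y1:3,x0:x1:3,2])
print(ray(top,(418.1,239.4),.105))
print(ray(top,(140+271/3.6,120+126/3.6),.07))
E
```

```text
cup 55 ((214.23736572265625, 153.6836700439453), (18.935802459716797, 19.81537437438965), 45.58310317993164) [0.63247554 0.27796372] ((214.38839721679688, 153.82142639160156), 10.455137252807617) [0.63207777 0.27754655]
[[131 131 130 130 130 133 133 132 132 131 131 132]
 [132 130 131 132 131 130 133 129 130 130 131 133]
 [129 130 127 111  69  57  82 115 129 131 132 132]
 [132 130 113  49  42  38  34  64  84  82  83  83]
 [127 127  75  43  40  47  56  60  91  57  84  81]
 [129 130  72  39  39  60  58  62  86  45  77  79]
 [131 129 104  32  46  58  59  74  72  43  75  81]
 [132 133 125  90  49  62  79  93  44  45  65  71]
 [132 132 132 127 101  82  63  42  45  63  74  81]
 [131 132 132 134 130 117  97  83  87  96  90 106]
 [131 132 130 131 128 127 131 131 130 132 134 133]]
mug 89 ((222.013671875, 247.2142791748047), (19.303874969482422, 26.768930435180664), 49.46650314331055) [0.37243851 0.25851701] ((223.2073211669922, 245.7926788330078), 14.709920883178711) [0.37624065 0.25521525]
[[115 114 116 114 117 128 130 116 117 116 130]
 [124 123 123 124 122 124 126 122 107  93  91]
 [131 132 132 130 119 102  88 119  89  76  75]
 [129 128 116  66  48  65  98  66  55  68  75]
 [132 123  54  37  58  59  64  93  39  63  77]
 [131  98  40  38  60  63  61  92  48  64  83]
 [132 101  34  35  60  63  61  92  46  73  85]
 [131 120  40  27  48  59  66  92  50  75  84]
 [131 131 107  54  40  55  95  69  76  95  98]
 [131 131 131 124 127 127 126 128 127 132 132]]
[ 0.38132727 -0.27328334  0.105     ]
[0.62870062 0.27509782 0.07      ]
```

```bash
cat > ov.py <<'E'
from h import *
def overlay(cam,items,box,s,fn):
    x0,y0,x1,y1=box
    im=cv2.convertScaleAbs(cv2.resize(cam["img"][y0:y1,x0:x1],None,fx=s,fy=s,interpolation=cv2.INTER_CUBIC),alpha=1.4)
    for P in items:
        q=np.array([(proj(cam,p)+.5-[x0,y0])*s for p in P]); cv2.polylines(im,[np.int32(np.round(q))],True,(0,0,255),1)
    cv2.imwrite(fn,im)
def circ(x,y,r,z): return [(x+r*np.cos(t),y+r*np.sin(t),z) for t in np.linspace(0,6.2832,40)]
def rect(x,y,hx,hy,z,yaw):
    c,s=np.cos(np.radians(yaw)),np.sin(np.radians(yaw)); return [(x+c*a-s*b,y+s*a+c*b,z) for a,b in((hx,hy),(hx,-hy),(-hx,-hy),(-hx,hy))]
E
python3 - <<'E'
from ov import *
I=[circ(.468,.412,.026,.04),circ(.468,.412,.025,0),circ(.631,.277,.029,.07),circ(.631,.277,.024,0),rect(.3815,-.273,.017,.031,.105,-19.8),rect(.3815,-.273,.017,.031,0,-19.8),
circ(.597,-.3035,.018,.151),circ(.597,-.3035,.029,0),circ(.5115,.1002,.042,.01),rect(.6295,.0786,.043,.043,.016,-10.4),circ(.6079,-.0394,.043,.034),rect(.4899,-.0178,.032,.046,.032,-10.4),rect(.5597,.0304,.125,.125,.022,-10.4)]
overlay(env.read_camera("top"),I,(150,120,450,265),2.6,"pics/c1.png")
overlay(env.read_camera("side"),I,(200,100,470,360),2.3,"pics/c2.png")
E
```

```text
(no output)
```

View pics/c1.png

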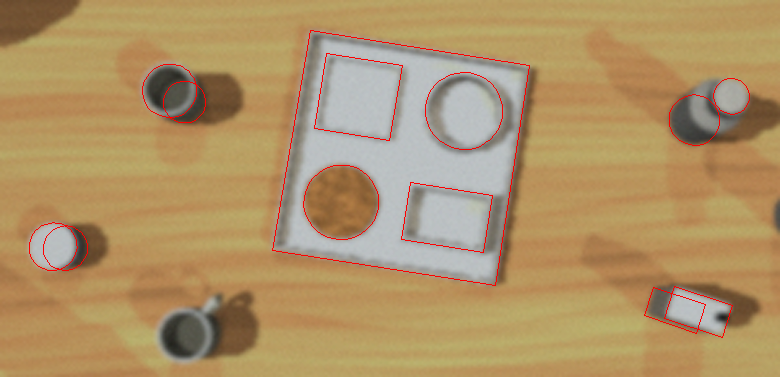

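View pics/c2.png

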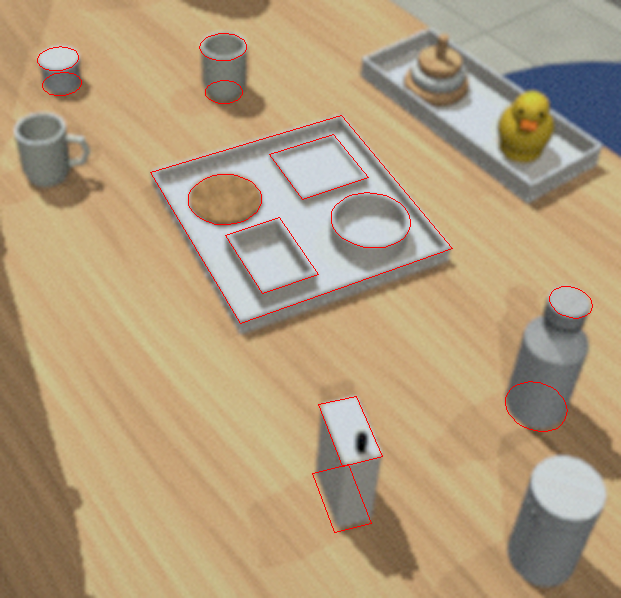

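Call:
{"method": "drive_tool", "body": {"commands": [[0,0,1,0,0,-6.8,1],[0,0,2,0,0,-6.8,1],[0,0,2,0,0,-6.8,1],[-1.5,-1.2,2,0,0,0,1],[-2.8,-2.3,2,0,0,0,1],[-2.8,-2.3,2,0,0,0,1],[-2.8,-2.3,2,0,0,0,1],[-2.8,-2.3,1,0,0,0,1],[-2.8,-2.3,0,0,0,0,1],[-2.8,-2.3,0,0,0,0,1],[-2.8,-2.3,0,0,0,0,1],[-2.0,-1.8,0,0,0,0,1],[-1.0,-0.6,0,0,0,0,1],[0,0,0,0,0,0,1],[0,0,0,0,0,0,1]], "force": 15}}

```text
time_s: 1.65
tool_pos: [0.4673, 0.4127, 0.1523]
tool_rot: [179.9, -0.0, 179.9]
force: [-0.4, 0.9, 0.5]
grip_width: 0.0873
```

Call:
{"method": "drive_tool", "body": {"commands": [[0,0,2,0,0,0,1],[0,0,2,0,0,0,1],[0,0,1.8,0,0,0,1],[0,0,1,0,0,0,1],[0,0,0,0,0,0,1],[0,0,0,0,0,0,0.3],[0,0,0,0,0,0,0.3],[0,0,0,0,0,0,0.3],[0,0,0,0,0,0,0.3],[0,0,0,0,0,0,0.3],[0,0,0,0,0,0,0.3],[0,0,0,0,0,0,0.3]]}}

```text
time_s: 2.65
tool_pos: [0.4682, 0.412, 0.0848]
tool_rot: [180.0, 0.0, 179.9]
force: [-0.2, 0.4, 2.0]
grip_width: 0.0512
```

Call:
{"method": "drive_tool", "body": {"commands": [[0,0,-1,0,0,0,0.3],[0,0,-2,0,0,0,0.3],[0,0,-3,0,0,0,0.3],[0,0,-3,0,0,0,0.3],[-0.6,-1.3,-1,0,0,0,0.3],[-1.5,-3.1,0,0,0,0,0.3],[-1.5,-3.1,0,0,0,0,0.3],[-1.5,-3.1,0,0,0,0,0.3],[-1.5,-3.1,0,0,0,0,0.3],[-1.5,-3.1,0,0,0,0,0.3],[-1.5,-3.1,0,0,0,0,0.3],[-1.5,-3.1,0,0,0,0,0.3],[-1.5,-3.1,0,0,0,0,0.3],[-1.5,-3.1,0,0,0,0,0.3],[-1.3,-2.7,0,0,0,0,0.3],[-0.7,-1.5,0,0,0,0,0.3],[0,0,0,0,0,0,0.3],[0,0,0,0,0,0,0.3]]}}

```text
time_s: 4.15
tool_pos: [0.6286, 0.0754, 0.1839]
tool_rot: [-180.0, -0.1, 179.7]
force: [-0.6, 0.8, -1.3]
grip_width: 0.0513
```

```bash
python3 - <<'E'
from h import *
for n in("wrist","side"): cv2.imwrite(f"pics/d_{n}.png",env.read_camera(n)["img"])
print(env.get_obs()["tool_pos"],env.get_obs()["qpos"])
E
```

```text
[0.62800169 0.07876165 0.18394998] [-18.90296622  20.4307262   11.60321493  93.64712794  -4.46313349
  66.42286757  83.7932062 ]
```

View pics/d_wrist.png

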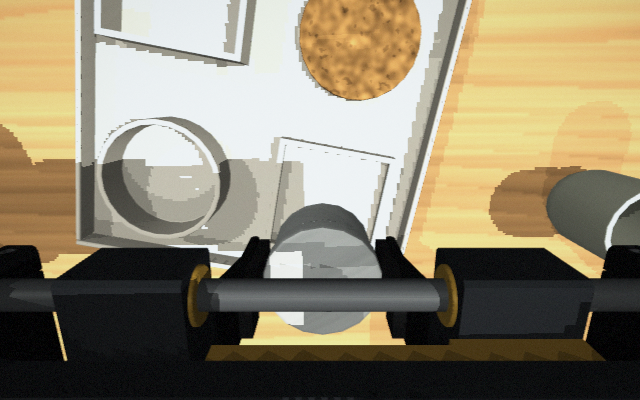

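View pics/d_side.png

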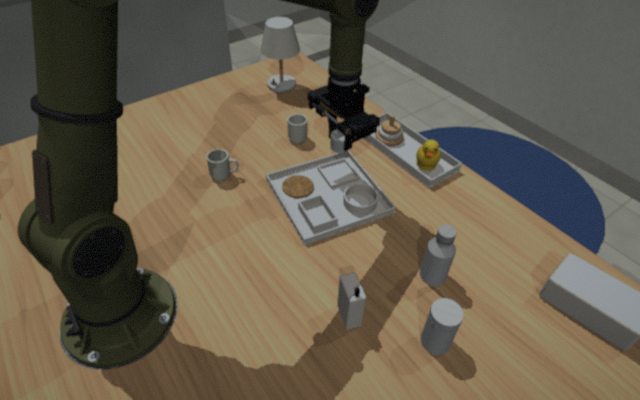

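Call:
{"method": "drive_tool", "body": {"commands": [[0,0,1.5,0,0,0,0.3],[0,0,2.5,0,0,0,0.3],[0,0,2,0,0,0,0.3],[0,0,1.5,0,0,0,0.3],[0,0,1,0,0,0,0.3],[0,0,0.5,0,0,0,0.3],[0,0,0,0,0,0,0.3],[0,0,0,0,0,0,0.3]]}}

```text
time_s: 4.92
tool_pos: [0.6291, 0.0785, 0.095]
tool_rot: [180.0, 0.1, -180.0]
force: [-0.2, 0.0, -0.6]
grip_width: 0.0514
```

Call:
{"method": "drive_tool", "body": {"commands": [[0,0,0.2,0,0,0,0.3],[0,0,0,0,0,0,0.3],[0,0,0,0,0,0,0.7],[0,0,0,0,0,0,0.9],[0,0,0,0,0,0,0.9],[0,0,0,0,0,0,0.9],[0,0,0,0,0,0,0.9],[0,0,-1,0,0,0,0.9],[0,0,-2,0,0,0,1],[0,0,-3,0,0,0,1],[0,0,-3,0,0,0,1],[0,0,0,0,0,0,1],[0,0,0,0,0,0,1]]}}

```text
time_s: 6.0
tool_pos: [0.6303, 0.0779, 0.1857]
tool_rot: [179.9, 0.3, 180.0]
force: [-0.8, -0.3, -0.5]
grip_width: 0.0869
```

```bash
python3 - <<'E'
from h import *
for n in("wrist","side"): cv2.imwrite(f"pics/e_{n}.png",env.read_camera(n)["img"])
print(env.get_obs()["tool_pos"])
E
```

```text
[0.62834514 0.07778308 0.18224304]
```

View pics/e_wrist.png

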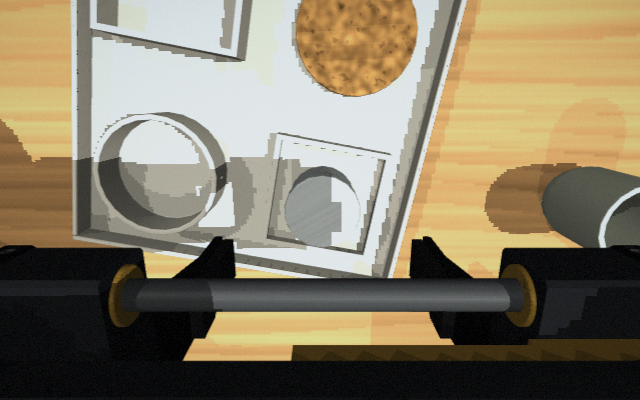

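Call:
{"method": "drive_tool", "body": {"commands": [[-0.1,1.5,0,0,0,0,1],[-0.1,3,0,0,0,0,1],[0,3.5,0,0,0,0,1],[0,3.5,0,0,0,0,1],[0,3.5,0,0,0,0,1],[0,2.9,0,0,0,0,1],[0,1.5,0,0,0,0,1],[0,0.5,0,0,0,0,1],[0,0,0,0,0,0,1],[0,0,0,0,0,0,1]]}}

```text
time_s: 6.93
tool_pos: [0.6312, 0.2746, 0.1817]
tool_rot: [-179.9, -0.0, 179.9]
force: [0.2, -1.7, 0.1]
grip_width: 0.0873
```

```bash
python3 - <<'E'
from ov import *
print(env.get_obs()["tool_pos"])
w=env.read_camera("wrist")
overlay(w,[circ(.631,.277,.029,.07),circ(.631,.277,.024,0)],(0,0,640,400),1,"pics/f.png")
E
```

```text
[0.63115525 0.27456974 0.18166878]
```

View pics/f.png

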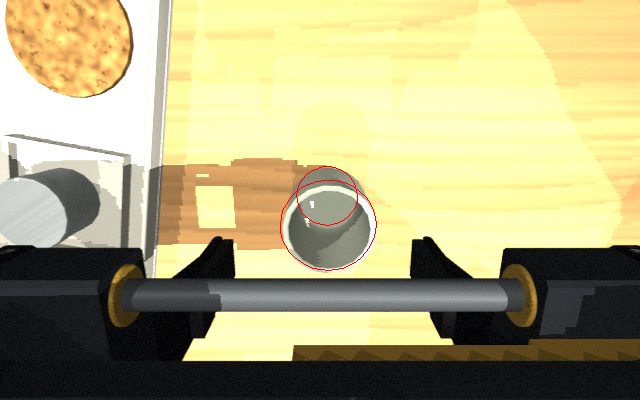

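Call:
{"method": "drive_tool", "body": {"commands": [[0,0.1,1.5,0,0,0,1],[0,0,2.5,0,0,0,1],[0,0,2.5,0,0,0,1],[0,0,1.5,0,0,0,1],[0,0,0,0,0,0,1],[0,0,0,0,0,0,0.4],[0,0,0,0,0,0,0.4],[0,0,0,0,0,0,0.4],[0,0,0,0,0,0,0.4],[0,0,0,0,0,0,0.4],[0,0,0,0,0,0,0.4]]}}

```text
time_s: 7.9
tool_pos: [0.6313, 0.2781, 0.1035]
tool_rot: [179.9, 0.1, 180.0]
force: [-0.1, 0.0, 3.1]
grip_width: 0.0581
```

Call:
{"method": "drive_tool", "body": {"commands": [[0,0,-1,0,0,0,0.4],[0,0,-2,0,0,0,0.4],[0,0,-3,0,0,0,0.4],[0.5,-0.8,-2,0,0,0,0.4],[1.5,-2.2,0,0,0,0,0.4],[2,-3,0,0,0,0,0.4],[2,-3,0,0,0,0,0.4],[2,-3,0,0,0,0,0.4],[2,-3,0,0,0,0,0.4],[1.5,-2,0,0,0,0,0.4],[0.5,-0.8,0,0,0,0,0.4],[0,0,0,0,0,0,0.4],[0,0,0,0,0,0,0.4]]}}

```text
time_s: 8.98
tool_pos: [0.5112, 0.1005, 0.183]
tool_rot: [179.9, 0.1, 179.9]
force: [0.2, 0.1, -1.8]
grip_width: 0.058
```

```bash
python3 - <<'E'
from ov import *
print(env.get_obs()["tool_pos"],env.get_obs()["grip_width"])
for n in("wrist","side"): cv2.imwrite(f"pics/g_{n}.png",env.read_camera(n)["img"])
E
```

```text
[0.51116742 0.10052463 0.18296629] 0.058043593551880095
```

View pics/g_wrist.png

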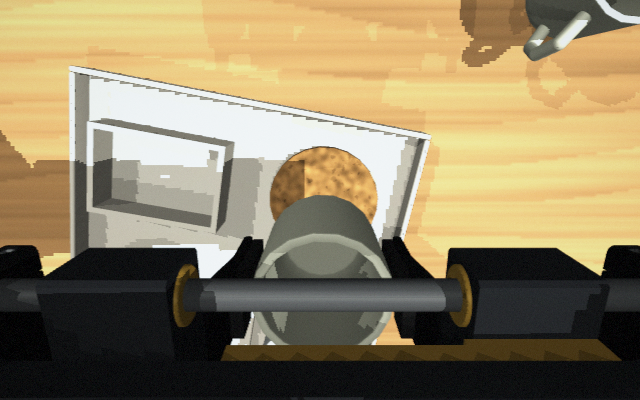

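Call:
{"method": "drive_tool", "body": {"commands": [[0,0,1.5,0,0,0,0.4],[0,0,2,0,0,0,0.4],[0,0,1.5,0,0,0,0.4],[0,0,1,0,0,0,0.4],[0,0,0.6,0,0,0,0.4],[0,0,0.3,0,0,0,0.4],[0,0,0,0,0,0,0.4],[0,0,0,0,0,0,0.4]]}}

```text
time_s: 9.75
tool_pos: [0.5115, 0.1004, 0.1139]
tool_rot: [180.0, 0.1, 180.0]
force: [-0.8, 0.4, -2.0]
grip_width: 0.0578
```

Call:
{"method": "drive_tool", "body": {"commands": [[0,0,0.1,0,0,0,0.4],[0,0,0,0,0,0,0.8],[0,0,0,0,0,0,1],[0,0,0,0,0,0,1],[0,0,0,0,0,0,1],[0,0,0,0,0,0,1],[0,0,-1.5,0,0,0,1],[0,0,-3,0,0,0,1],[0,0,-3,0,0,0,1],[0,0,-3,0,0,0,1],[0,0,-1.5,0,0,0,1],[0,0,0,0,0,0,1],[0,0,0,0,0,0,1]]}}

```text
time_s: 10.83
tool_pos: [0.5111, 0.1, 0.233]
tool_rot: [180.0, 0.1, 180.0]
force: [-0.3, -0.4, -0.1]
grip_width: 0.0869
```

```bash
python3 - <<'E'
from ov import *
print(env.get_obs()["tool_pos"],env.get_obs()["grip_width"])
for n in("wrist","side"): cv2.imwrite(f"pics/h_{n}.png",env.read_camera(n)["img"])
E
```

```text
[0.51108678 0.09995674 0.23302413] 0.08687633470053954
```

View pics/h_wrist.png

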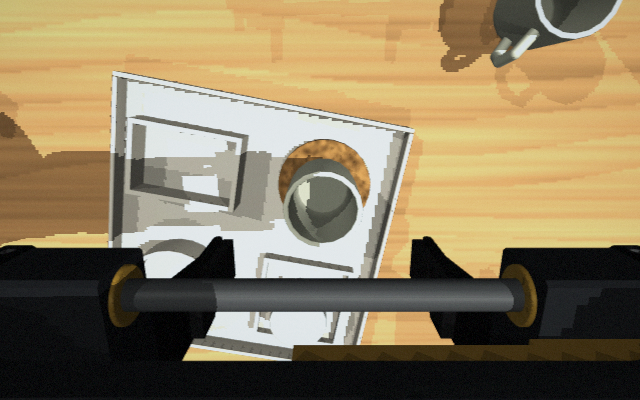

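Call:
{"method": "drive_tool", "body": {"commands": [[0,0,0,0,0,3,1],[0,0,0,0,0,6.8,1],[0,0,0,0,0,7,1],[0,0,0,0,0,7,1],[0,0,0,0,0,7,1],[0,0,0,0,0,7,1],[0,0,0,0,0,7,1],[0,0,0,0,0,7,1],[0,0,0,0,0,7,1],[0,0,0,0,0,7,1],[0,0,0,0,0,7,1],[0,0,0,0,0,7,1],[0,0,0,0,0,7,1],[0,0,0,0,0,7,1],[0,0,0,0,0,7,1],[0,0,0,0,0,6,1],[0,0,0,0,0,3,1],[0,0,0,0,0,0,1]]}}

```text
time_s: 12.43
tool_pos: [0.5098, 0.0996, 0.2304]
tool_rot: [-179.9, 0.1, 70.1]
force: [0.8, -0.7, -0.1]
grip_width: 0.0872
```

Call:
{"method": "drive_tool", "body": {"commands": [[-1.5,0,0,0,0,0,1],[-3,0,0,0,0,0,1],[-3.5,0,0,0,0,0,1],[-3.5,0,0,0,0,0,1],[-3.5,0,0,0,0,0,1],[-3.5,0,0,0,0,0,1],[-3.5,0,0,0,0,0,1],[-3.5,0,0,0,0,0,1],[-3.5,0,0,0,0,0,1],[-3.5,0,0,0,0,0,1],[-3,0,0,0,0,0,1],[-2.5,0,0,0,0,0,1],[-1,0.4,0,0,0,0,1],[0,0,0,0,0,0,1],[0,0,0,0,0,0,1]]}}

```text
time_s: 13.68
tool_pos: [0.381, -0.2686, 0.2317]
tool_rot: [-179.9, -0.0, 70.1]
force: [0.8, 0.7, 0.2]
grip_width: 0.0869
```

```bash
python3 - <<'E'
from ov import *
o=env.get_obs();print(o["tool_pos"],o["tool_rot"],o["qpos"])
w=env.read_camera("wrist")
overlay(w,[rect(.3813,-.273,.017,.031,.105,-19.8),rect(.3813,-.273,.017,.031,0,-19.8)],(0,0,640,400),1,"pics/i.png")
E
```

```text
[ 0.3810305  -0.26858397  0.2316679 ] [-1.79924922e+02 -3.09631322e-02  7.01000067e+01] [ -8.32146794  -3.63790876  39.34230261 113.99995641   2.4537672
  68.91235937  10.17769237]
```

View pics/i.png

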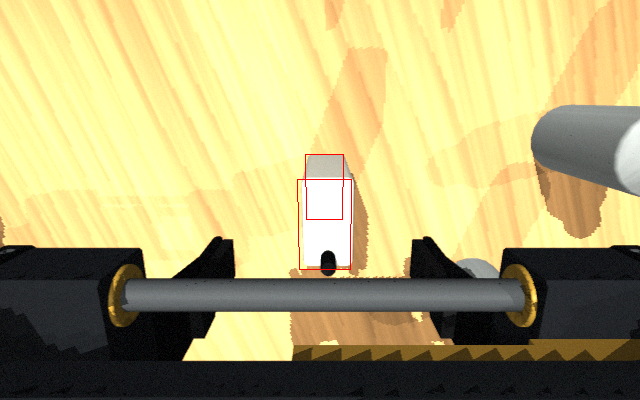

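Call:
{"method": "drive_tool", "body": {"commands": [[-0.4,0.1,1.5,0,0,0,1],[0,0,2.5,0,0,0,1],[0,0,2.5,0,0,0,1],[0,0,1.8,0,0,0,1],[0,0,1,0,0,0,1],[0,0,0,0,0,0,1],[0,0,0,0,0,0,0.1],[0,0,0,0,0,0,0.1],[0,0,0,0,0,0,0.1],[0,0,0,0,0,0,0.1],[0,0,0,0,0,0,0.1],[0,0,0,0,0,0,0.1],[0,0,0,0,0,0,0.1],[0,0,0,0,0,0,0.1],[0,0,0,0,0,0,0.1]]}}

```text
time_s: 14.98
tool_pos: [0.3817, -0.2725, 0.1393]
tool_rot: [180.0, -0.0, 70.2]
force: [0.4, 0.4, -0.5]
grip_width: 0.0354
```

Call:
{"method": "drive_tool", "body": {"commands": [[0,0,0,0,0,0,0.1],[0,0,0,0,0,0,0.1],[0,0,-0.5,0,0,0,0.1],[0,0,-1.5,0,0,0,0.1],[0,0,-3,0,0,0,0.1],[0,0,-3,0,0,0,0.1],[1,0,-1,0,0,0,0.1],[2.5,0.2,0,0,0,0,0.1],[3,0.2,0,0,0,0,0.1],[3,0.2,0,0,0,0,0.1],[3,0.2,0,0,0,0,0.1],[3,0.2,0,0,0,0,0.1],[3,0.2,0,0,0,0,0.1],[3,0.2,0,0,0,0,0.1],[3,0.1,0,0,0,0,0.1],[2,0,0,0,0,-3.4,0.1],[1.1,0,0,0,0,-4,0.1],[0,0,0,0,0,-2,0.1],[0,0,0,0,0,0,0.1],[0,0,0,0,0,0,0.1]]}}

```text
time_s: 16.65
tool_pos: [0.4886, -0.018, 0.2292]
tool_rot: [-180.0, 0.0, 79.5]
force: [0.4, -0.7, -1.4]
grip_width: 0.0342
```

```bash
python3 - <<'E'
from ov import *
o=env.get_obs();print(o["tool_pos"],o["tool_rot"],o["grip_width"])
for n in("wrist","side"): cv2.imwrite(f"pics/j_{n}.png",env.read_camera(n)["img"])
E
```

```text
[ 0.48856932 -0.01797623  0.22915979] [-1.79971924e+02  3.11516752e-02  7.94892762e+01] 0.03421222364829782
```

View pics/j_wrist.png

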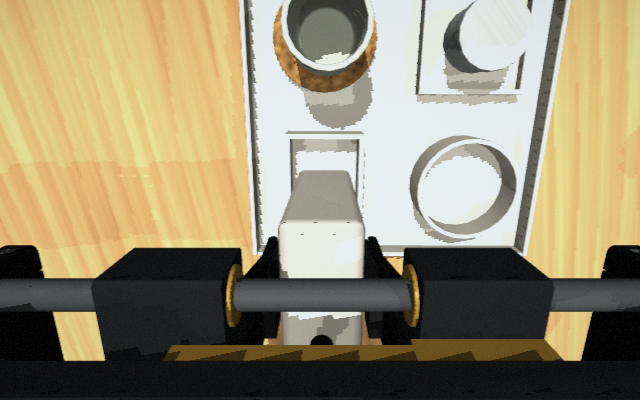

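View pics/j_side.png

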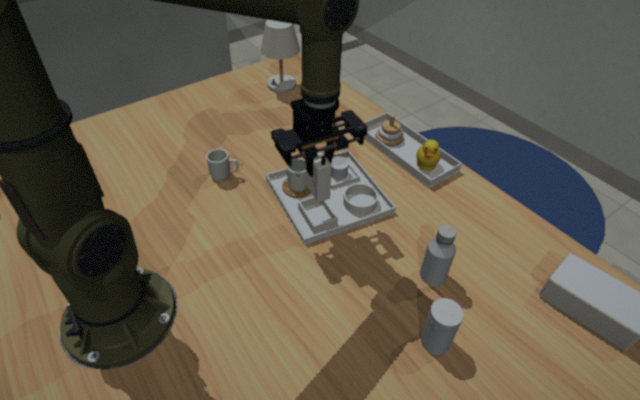

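Call:
{"method": "drive_tool", "body": {"commands": [[0,0.1,1.5,0,0,0,0.1],[0,0,2,0,0,0,0.1],[0,0,1.5,0,0,0,0.1],[0,0,1.2,0,0,0,0.1],[0,0,1,0,0,0,0.1],[0,0,0.5,0,0,0,0.1],[0,0,0.3,0,0,0,0.1],[0,0,0,0,0,0,0.1],[0,0,0,0,0,0,0.1]]}}

```text
time_s: 17.5
tool_pos: [0.4902, -0.018, 0.1498]
tool_rot: [179.9, -0.0, 79.5]
force: [0.3, 0.8, -1.1]
grip_width: 0.0339
```

Call:
{"method": "drive_tool", "body": {"commands": [[0,0,0.2,0,0,0,0.1],[0,0,0,0,0,0,0.1]]}}

```text
time_s: 17.67
tool_pos: [0.4901, -0.0179, 0.1476]
tool_rot: [180.0, -0.0, 79.6]
force: [-0.3, -0.2, -1.4]
grip_width: 0.0342
```

Call:
{"method": "drive_tool", "body": {"commands": [[0,0,0.1,0,0,0,0.1],[0,0,0,0,0,0,0.1],[0,0,0,0,0,0,0.55],[0,0,0,0,0,0,0.8],[0,0,0,0,0,0,0.8],[0,0,0,0,0,0,0.8],[0,0,0,0,0,0,0.8],[0,0,-1,0,0,0,0.8],[0,0,-2.5,0,0,0,0.8],[0,0,-3.5,0,0,0,0.8],[0,0,-3,0,0,0,0.8],[0,0,-1,0,0,0,0.8],[0,0,0,0,0,0,0.8]]}}

```text
time_s: 18.75
tool_pos: [0.4916, -0.018, 0.26]
tool_rot: [179.6, -0.1, 79.6]
force: [-0.5, -0.2, -0.3]
grip_width: 0.0697
```

```bash
python3 - <<'E'
from ov import *
o=env.get_obs();print(o["tool_pos"],o["tool_rot"],o["grip_width"])
for n in("wrist","side"): cv2.imwrite(f"pics/k_{n}.png",env.read_camera(n)["img"])
E
```

```text
[ 0.49157227 -0.01795613  0.26001557] [ 1.79631148e+02 -1.41712923e-01  7.95501178e+01] 0.06974401470288334
```

View pics/k_wrist.png

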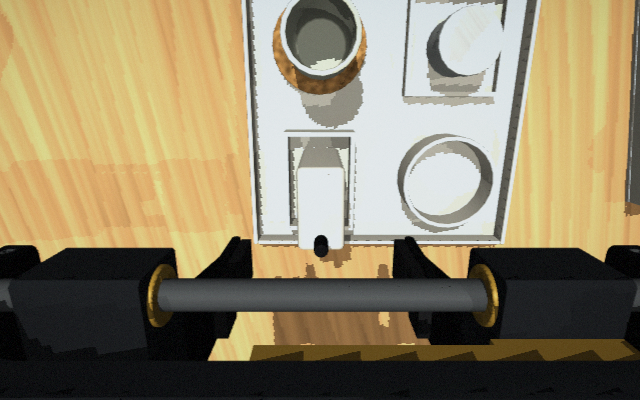

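Call:
{"method": "drive_tool", "body": {"commands": [[-1.2,0.7,0,0,0,0,0.8],[-2.5,1.5,0,0,0,0,0.8],[-3,1.8,0,0,0,0,0.8],[-3,1.8,0,0,0,0,0.8],[-3,1.8,0,0,0,0,0.8],[-3,1.8,0,0,0,0,0.8],[-3,1.8,0,0,0,0,0.8],[-3,1.8,0,0,0,0,0.8],[-2.5,1.5,0,0,0,0,0.8],[-1.5,0.8,0,0,0,0,0.8],[-0.5,0.2,0,0,0,0,0.8],[0,0,0,0,0,0,0.8],[0,0,0,0,0,0,0.8]]}}

```text
time_s: 19.93
tool_pos: [0.5941, -0.3026, 0.2546]
tool_rot: [-179.8, -0.1, 79.6]
force: [0.5, 0.6, -0.3]
grip_width: 0.0697
```

```bash
python3 - <<'E'
from ov import *
o=env.get_obs();print(o["tool_pos"],o["tool_rot"],o["grip_width"])
w=env.read_camera("wrist")
overlay(w,[circ(.597,-.3035,.018,.151),circ(.597,-.3035,.029,0)],(0,0,640,400),1,"pics/l.png")
E
```

```text
[ 0.59414828 -0.30257791  0.25456502] [-1.79830922e+02 -7.56887750e-02  7.95605208e+01] 0.06967690194070947
```

View pics/l.png

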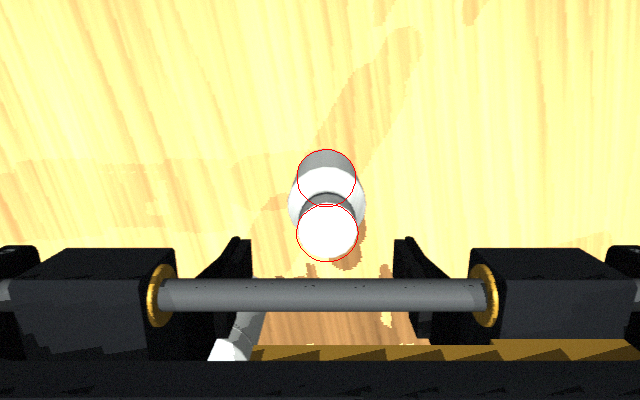

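Call:
{"method": "drive_tool", "body": {"commands": [[-0.1,0.3,1.5,0,0,0,0.8],[0,0,2.3,0,0,0,0.8],[0,0,2,0,0,0,0.8],[0,0,1,0,0,0,0.8],[0,0,0,0,0,0,0.8],[0,0,0,0,0,0,0.1],[0,0,0,0,0,0,0.1],[0,0,0,0,0,0,0.1],[0,0,0,0,0,0,0.1],[0,0,0,0,0,0,0.1],[0,0,0,0,0,0,0.1],[0,0,0,0,0,0,0.1],[0,0,0,0,0,0,0.1]], "force": 25}}

```text
time_s: 21.07
tool_pos: [0.5976, -0.3054, 0.1887]
tool_rot: [180.0, 0.0, 79.5]
force: [-1.1, 0.6, 2.5]
grip_width: 0.0351
```

Call:
{"method": "drive_tool", "body": {"commands": [[0,0,-0.5,0,0,0,0.1],[0,0,-1.5,0,0,0,0.1],[0,0,-2.5,0,0,0,0.1],[0,0,-2.5,0,0,0,0.1],[1,-0.1,-1,0,0,0,0.1],[2,-0.3,0,0,0,0,0.1],[2.8,-0.4,0,0,0,0,0.1],[3,-0.5,0,0,0,0,0.1],[3,-0.5,0,0,0,0,0.1],[3,-0.5,0,0,0,0,0.1],[3,-0.5,0,0,0,0,0.1],[3,-0.4,0,0,0,0,0.1],[2.5,-0.3,0,0,0,0,0.1],[1.8,-0.2,0,0,0,0,0.1],[1,-0.1,0,0,0,0,0.1],[0.3,0,0,0,0,0,0.1],[0,0,0,0,0,0,0.1],[0,0,0,0,0,0,0.1]]}}

```text
time_s: 22.57
tool_pos: [0.6078, -0.0403, 0.2681]
tool_rot: [-180.0, 0.1, 79.5]
force: [-0.2, -0.3, -1.2]
grip_width: 0.0354
```

```bash
python3 - <<'E'
from ov import *
o=env.get_obs();print(o["tool_pos"],o["tool_rot"],o["grip_width"])
for n in("wrist","side"): cv2.imwrite(f"pics/m_{n}.png",env.read_camera(n)["img"])
E
```

```text
[ 0.6077772  -0.04031162  0.26809571] [-1.79997834e+02  6.86581081e-02  7.94565603e+01] 0.03536094072789702
```

View pics/m_wrist.png

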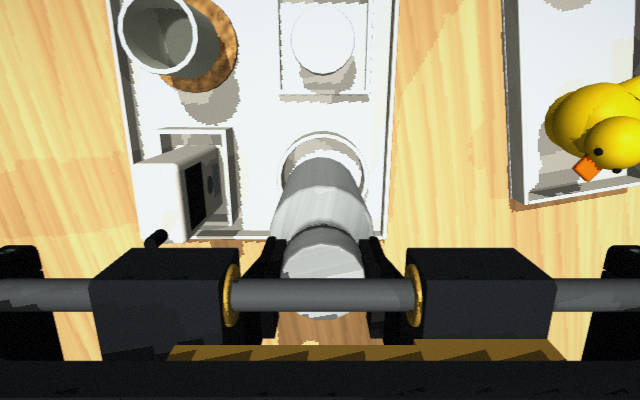

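View pics/m_side.png

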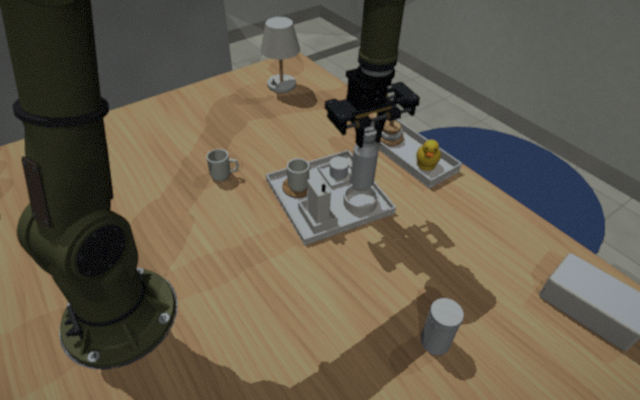

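Call:
{"method": "drive_tool", "body": {"commands": [[0.1,0,1.2,0,0,0,0.1],[0,0,1.8,0,0,0,0.1],[0,0,1.5,0,0,0,0.1],[0,0,1.2,0,0,0,0.1],[0,0,0.7,0,0,0,0.1],[0,0,0.4,0,0,0,0.1],[0,0,0.2,0,0,0,0.1],[0,0,0,0,0,0,0.1],[0,0,0,0,0,0,0.1]]}}

```text
time_s: 23.42
tool_pos: [0.6086, -0.0378, 0.1989]
tool_rot: [179.9, -0.0, 79.6]
force: [0.4, 0.3, -2.1]
grip_width: 0.0351
```

Call:
{"method": "drive_tool", "body": {"commands": [[0,0,0.2,0,0,0,0.1],[0,0,0,0,0,0,0.1],[0,0,0,0,0,0,0.1]]}}

```text
time_s: 23.67
tool_pos: [0.6085, -0.0377, 0.1968]
tool_rot: [179.9, -0.0, 79.6]
force: [0.1, -0.5, -0.2]
grip_width: 0.0356
```

Force has dropped to zero: the bottle is on the floor of the well. Open, lift and move away.

Call:
{"method": "drive_tool", "body": {"commands": [[0,0,0,0,0,0,0.5],[0,0,0,0,0,0,0.8],[0,0,0,0,0,0,0.8],[0,0,0,0,0,0,0.8],[0,0,0,0,0,0,0.8],[0,0,-1,0,0,0,0.8],[0,0,-2.5,0,0,0,0.8],[0,0,-3.5,0,0,0,0.8],[0,0,-2,0,0,0,0.8],[-2,0,0,0,0,0,0.8],[-3,0,0,0,0,0,0.8],[-3.5,0,0,0,0,0,0.8],[-3.5,0,0,0,0,0,0.8],[-3.5,0,0,0,0,0,0.8],[-3.5,0,0,0,0,0,0.8],[-3,0,0,0,0,0,0.8],[-1.5,0,0,0,0,0,0.8],[0,0,0,0,0,0,0.8],[0,0,0,0,0,0,0.8]]}}

```text
time_s: 25.25
tool_pos: [0.5653, -0.2698, 0.2869]
tool_rot: [180.0, -0.0, 79.4]
force: [-0.4, -0.0, 0.2]
grip_width: 0.07
```

```bash
python3 - <<'E'
from ov import *
o=env.get_obs();print(o["tool_pos"],o["grip_width"])
I=[circ(.468,.412,.025,0),circ(.484,-.418,.029,.11),circ(.6295,.0786,.026,.048),circ(.5115,.1002,.029,.08),rect(.4899,-.0178,.017,.031,.113,-10.4),circ(.6079,-.0394,.018,.159)]
t=env.read_camera("top"); s=env.read_camera("side")
overlay(t,I,(150,110,500,270),2.2,"pics/n1.png"); overlay(s,I,(190,90,490,360),2.2,"pics/n2.png")
E
```

```text
[ 0.56525397 -0.26975889  0.28694474] 0.07003482934287514
```

View pics/n1.png

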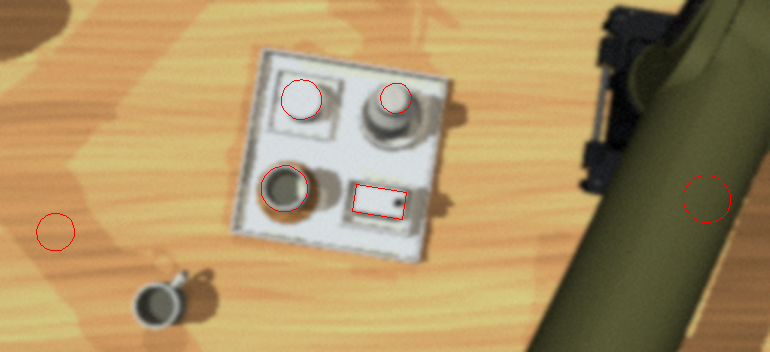

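View pics/n2.png

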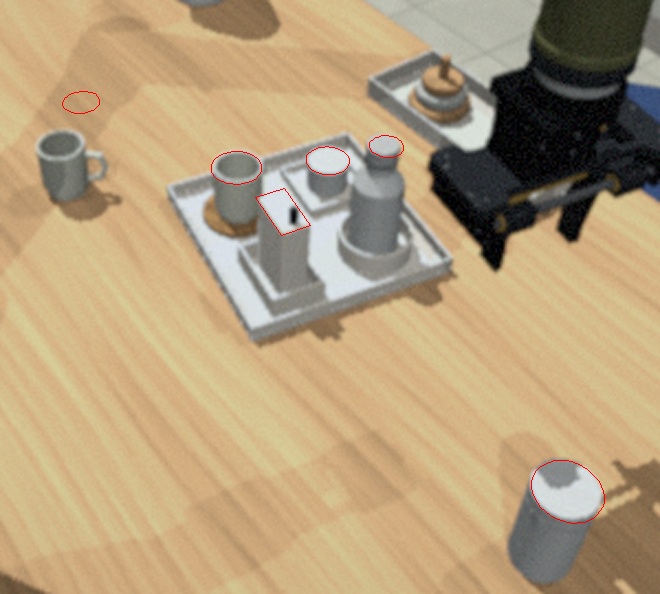

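All four items stand at their expected outlines at the right heights. The mug and flask haven't moved, and the gripper is clear of everything. Handing in.

```bash
python3 -c "
from cell import env
print(env.sign_off())"
```

```text
the job is handed in; nothing more can be done
None
```

The caddy is loaded and the job is handed in at about 25 s of the 115 s. I placed the tin in the dish, the cup on the coaster, the parent unit in the cradle and the bottle in the round well, in that order.

- **Final check, top and side views:** each item matched its expected position and height to within a few millimetres. All four were upright, let go and inside their targets.
- **Mug and flask:** I never touched either one. In the last pictures the mug looked unmoved in both views. The flask was hidden by the arm in the top view, so I confirmed it only from the side view, where it sat on its original outline.
- **Forces:** readings at the end of each move call stayed around 3 N or less. None of the checks failed or disagreed.

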